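Hold a glued carton shut in the desk press

TASK

The end flap of the flat carton has just been glued: lay the carton lengthwise between the guides of the small desk press and slide it fully home against the end stop, under the raised press foot. Then push the press's spring-loaded knob 18 mm down (give or take 4 mm), never down to its end stop, and keep it there for at least two seconds; the program finishes while you are still holding the knob down, without letting go. Leave the tall carton and the stapler where they stand.

Things in the scene. Friction and masses are not known exactly. Their poses are not given: they have to be found in the camera images.
- carton_mid (a point): Centre (half-way up) of the loose flat white carton, 85 mm long (its y axis), 50 mm wide (its x axis), 22 mm high (z up), about 40 g. It lies flat on the desk, to the left of the press; rigid. A tall printer stands beyond it, its front at world x = about 0.52 m. Either end may go in first.
- press_seat (a point): Centre of the flat carton when home in the fixed grey steel press: 21 mm above the desk, on the centre line. Axes are the press's: +x the way in, y across, z up. The press's base plate is 90 mm wide, from x = -102 to +103 mm of this point; its top (deck) is 10 mm above the desk. Flat guides, 57 mm apart inside, rise 6 mm above the deck.
- press_mouth (a point): Middle of the guides' open front end, on the deck (10 mm above the desk), 85 mm to -x of press_seat, same axes. Here the guides flare to about 66 mm apart; they narrow to 57 mm within 43 mm.
- press_stop (a point): Middle of the foot of the end stop's face, on the deck, 42.5 mm to +x of press_seat, same axes; the stop is 18 mm high. The overhead arm starts 30 mm to -x of this point and runs to the column behind it, 62 to 84 mm above the desk, with a bushing up to 92 mm.
- knob_top (a point): Centre of the top of the press's black mushroom knob, 40 mm across, 142 mm above the desk at rest, on the plunger axis (27.5 mm to +x of press_seat). It moves straight down with the plunger.
- plunger (a joint): Travel of the knob in m: 0 at rest (up), grows as pressed; end stop at 0.032. Springs back when let go: 2 to 3 N to start, plus 0.3 N per mm; with the carton home the foot meets it at 8 mm and its own spring adds 0.7 N per mm from there (about 15 N in all at 18 mm). A dark ring on the rod reaches the top of the bushing at 18 mm.
- foot: Round rubber foot under the plunger, 24 mm across, carried on its own spring; its axis is 15 mm to -x of the end stop's face. At rest its underside is 40 mm above the desk, 8 mm above the carton's top. Its origin is 40 mm below its underside.
- flat_carton: The flat carton; origin at the centre of its underside, axes as carton_mid.
- tall_mid (a point): Centre of the tall white carton, 60 x 60 x 85 mm, loose, upright: a bystander. It and the flat carton may stand in either's place.
- stapler_mid (a point): Centre of the desk stapler, 132 x 32 x 51 mm, loose: a bystander, to the right, nearer the robot than the press.
Things that resemble listed ones, but are neither listed nor needed, are in the scene too. Several things look just like the flat_carton: the one meant starts farthest from the robot's base.

How it is judged (in metres and radians):
On the way, in this order (a step that is already met when the one before it is completed fails the run):
1. the flat carton lies home in the press, the knob still up (x of carton_mid in the frame of press_seat between -0.006 and 0.004 m and y of carton_mid in the frame of press_seat between -0.006 and 0.006 m and z of carton_mid in the frame of press_seat between -0.004 and 0.004 m and angle between the y axis of carton_mid and the x axis of press_seat, either way round below 0.15 rad and value of joint plunger below 0.005 m), for 0.2 s.
2. the knob is held 14 to 22 mm down for two seconds, the foot pressing on the carton (x of carton_mid in the frame of press_seat between -0.006 and 0.004 m and y of carton_mid in the frame of press_seat between -0.006 and 0.006 m and z of carton_mid in the frame of press_seat between -0.004 and 0.004 m and angle between the y axis of carton_mid and the x axis of press_seat, either way round below 0.15 rad and value of joint plunger between 0.014 and 0.022 m and contact force between foot and flat_carton above 2.5 N and contact force between any of the fingers, the arm and plunger above 3 N), for 2 s.
At the end, for the whole second after the job is handed in: The robot is still holding the knob down, 14 to 22 mm below its rest and still, pushing it with over 3 N; the foot presses on the flat carton with over 2.5 N; the carton lies flat on the deck, within 6 mm of the end stop, within 6 mm of the centre line and within 0.15 rad of the guides (all of step 2 and velocity of joint plunger between -0.01 and 0.01 m/s); the arm keeps its last pose, push and grip.
It fails at once if the knob is pressed to its end stop (beyond 29 mm) (value of joint plunger above 0.029 m).
It fails at once if the tall carton is moved over 15 mm (distance of tall_mid from where it was at the start of the episode above 0.015 m).
It fails at once if the stapler is moved over 15 mm (distance of stapler_mid from where it was at the start of the episode above 0.015 m).
It also fails if it takes over 72 s, if anything falls off the work surface, if the arm or the gripper's body presses on something with over 40 N, if the wrist force passes 120 N, or if a joint passes its speed limit or range.

ROBOT

A 7-joint arm with a two-finger parallel gripper is mounted at the origin on the work surface; the furniture and walls round the work are solid. World frame = base frame: x ahead of the robot, y to its left, z up, the work surface at z = 0. Lengths are in mm, angles in degrees, forces in N, time in s.
With the tool pointing down it reaches from about 350 to 900 mm from the base axis. Payload 7.2 kg.
Tool frame: the origin (TCP) lies where the fingers leave the gripper's body, on its centre line; the fingertips stand 73 mm ahead of it and the grasp point (between the pads) lies 54 mm ahead of it; z points along the fingers, y is the direction in which the jaws open and shut (so a half turn about z gives the same grasp; the last joint's range is limited). The gripper opens to 85 mm and grips with 20 to 120 N. Pads are 22 mm wide; open, the fingers measure 114 mm over their backs; the gripper's body (76 mm by 85 mm) begins 54 mm behind the grasp point. The pads swing forward as they close: fully open they stand 13 mm farther back than shut.
Start: joints at [-72.605, 23.554, -0.728, 91.456, 0.321, 64.991, -4.71], TCP at [227.067, 582.294, 303.897] pointing down, gripper open.
Joint ranges: [-169.25, 169.25], [-16.82, 113.86], [-84.01, 82.57], [7.8, 145.47], [-59.2, 239.2], [7.22, 106.19], [-163.78, 163.78]. Speed limits (degrees/s): [136.94, 136.94, 172.46, 172.46, 180, 180, 180].

INTERFACE

Orientations are given as a 3x3 rotation matrix whose columns are the frame's x, y, z axes.
In Python, from station import manip, grab_frame, get_calibration, spotter gives the robot as it stands.
- The arm moves only by the tool play_rows, never from a script. Its argument "series" is a list of rows, each a list of 3 entries, a list of its own where there are three numbers: the opening, from -1 (shut) to 1 (fully open), then the shift along the tool's x, y, z in m, then the turn about the tool's z in rad. In form: [[hand, [tx, ty, tz], yaw], ...]. A call has 1 to 12 rows; each row is the pose to reach, as a shift and turn from the pose commanded when the call began, along the tool's axes at that moment; what a row does not reach only later rows make up. A row lasts 1/8 s, in which the tool goes at most 62.5 mm and 10.7 degrees, less where a joint would pass 70% of its speed; a pose out of reach is approached as far as the arm can. A call with a gripper value outside its range is refused whole. The fingers move at their own pace and stop on an object; "squeeze" is the grip in N (left out, the last holds). Time passes only in rows, so rows that repeat a pose let the fingers close. It gives the time, the measured TCP pose, the force and the opening at its end, in the units of the state.
- manip.observe(): the state, without advancing time (a new reading comes with each control period).
- grab_frame(name): name is "scene" or "side" or "wrist"; returns the picture (400x640x3 uint8, blue, green, red); there is no depth.
- get_calibration(name): a dict with "vertical_fov" (degrees; the focal length in pixels is half the picture's height over the tangent of half this angle, whatever the lens; pixels are square), "cx", "cy" (the principal point, pixels), "camera_from_world" (4x4, takes a point from world to camera coordinates). Camera axes: x right, y up, looking along -z (the intrinsics and any distortion apply to the point x, -y, -z); pixel columns grow to the right and rows downward; lengths in mm; the calibration is good to about 2 mm. A picture is of the moment at which its call begins: read the wrist's pose just before it. get_calibration takes no time and is no camera call; for the wrist camera it gives the pose at the moment of the call.
- manip.hand_in(): hands the job in, once; it reports no verdict.
Trained networks look in the newest picture that a camera, given by its name, has taken for a name from the list of things; names that differ only in an ending like _2 or _b are one class to them, and where a whole thing is asked for, a point or a joint stands for the part that bears it (a point fixed in the world has none). Each returns a list of dicts, best first, with "confidence" (0 to 1); they miss things now and then, are a little off and sometimes report something else, mostly with a low value. They report only what shows in the picture. A call takes as long as a camera call. They do not tell look-alikes from the thing itself.
- spotter.outline_of(camera, thing): "pixels" (400x640 bool, what is visible of it).
- spotter.spot_point(camera, thing): "xyz" ([x, y, z] in mm, in world coordinates, good to about 4 mm: a listed point, or the origin of a listed thing).
The state is a dict: "time_s": time; "joints": joint angles; "qd": joint speeds; "tau": joint torques, N m; "tcp_pos": TCP position; "tcp_rot": TCP orientation; "contact_force": force on the tool from outside, world axes, zero at the start; "torque": the same for the moment, N m; "grip_width": finger opening in mm.
Only numpy, scipy, OpenCV 4.12 (cv2) and the standard library are available. Lean on these libraries where they do the work, as an engineer would, in place of code of your own. Each camera call takes 0.05 s, during which the arm holds its last target.

## Working session

There is one attempt and no reset: what is moved stays moved. The work goes in short steps, Python scripts to look and compute and a tool call to move; the robot and the scene stay as the last step left them, time stands still between calls to the robot, and variables do not carry over. Pictures are saved under pics/ and viewed, and the job is handed in when it is done.

Besides the shell and the picture viewer there is one more tool, called after "Request:" by a JSON object that holds its "api" and its "payload". play_rows: Moves the arm, as the interface text tells. Its arguments: {"type":"object","properties":{"series":{"type":"array","items":{"type":"array"}},"squeeze":{"type":"number"}},"required":["series"]}

```bash
ls; mkdir -p pics; python3 - <<'E'
from station import manip, grab_frame, get_calibration, spotter
import cv2,numpy as np
s=manip.observe();print({k:np.round(v,3).tolist() for k,v in s.items()})
for n in("scene","side","wrist"):
    f=grab_frame(n);cv2.imwrite(f"pics/a_{n}.png",f)
    c=get_calibration(n);print(n,{k:np.round(v,3).tolist() for k,v in c.items()})
    if n!="wrist" or 1:
        for t in("carton_mid","press_seat","press_mouth","knob_top","press_stop","tall_mid","stapler_mid"):
            print(n,t,[(np.round(d["xyz"],1).tolist(),round(d["confidence"],2)) for d in spotter.spot_point(n,t)])
E
```

```text
pics
{'time_s': 0.0, 'joints': [-72.605, 23.6, -0.729, 91.504, 0.319, 64.99, -4.709], 'qd': [0.038, -0.071, 0.084, -0.012, -0.07, 0.074, -0.056], 'tau': [0.0, -60.063, 0.682, -29.941, 0.014, 0.011, -0.0], 'tcp_pos': [226.94, 581.937, 303.053], 'tcp_rot': [[-0.932, 0.363, -0.001], [0.363, 0.932, -0.002], [-0.0, -0.002, -1.0]], 'contact_force': [-0.715, 0.53, -0.001], 'torque': [0.065, 0.009, -0.007], 'grip_width': 85.483}
scene {'vertical_fov': 42.574, 'cx': 329.087, 'cy': 201.069, 'camera_from_world': [[0.622, -0.783, -0.003, -186.242], [0.449, 0.354, 0.82, -307.645], [-0.642, -0.511, 0.572, -1076.263], [0.0, 0.0, 0.0, 1.0]]}
scene carton_mid [([441.1, 305.1, 11.6], 0.72), ([208.1, 404.7, 12.1], 0.44)]
scene press_seat [([563.2, -91.8, 23.4], 0.67)]
scene press_mouth [([481.7, -94.0, 14.6], 0.92)]
scene knob_top [([590.8, -93.1, 144.4], 0.6)]
scene press_stop [([605.4, -89.2, 9.0], 0.63)]
scene tall_mid [([427.0, 138.0, 41.8], 0.66)]
scene stapler_mid [([338.3, -200.1, 22.1], 0.59)]
side {'vertical_fov': 45.417, 'cx': 319.543, 'cy': 201.213, 'camera_from_world': [[0.85, -0.526, -0.00
[... 216 characters left out ...]
7, 300.9, -0.3], 0.36)]
side press_seat [([562.5, -94.8, 21.2], 0.97), ([438.1, 304.4, 8.6], 0.47)]
side press_mouth [([477.5, -96.0, 9.6], 0.84)]
side knob_top []
side press_stop [([608.7, -91.4, 7.8], 0.64)]
side tall_mid [([425.0, 139.4, 36.7], 0.74)]
side stapler_mid [([341.2, -199.0, 28.7], 0.72)]
wrist {'vertical_fov': 62.268, 'cx': 318.48, 'cy': 203.953, 'camera_from_world': [[0.365, 0.931, 0.0, -624.229], [-0.884, 0.346, -0.313, 39.889], [-0.292, 0.114, 0.95, -380.135], [0.0, 0.0, 0.0, 1.0]]}
wrist carton_mid [([208.4, 406.0, 6.2], 0.67), ([296.3, 270.1, 11.7], 0.64)]
wrist press_seat []
wrist press_mouth []
wrist knob_top []
wrist press_stop []
wrist tall_mid []
wrist stapler_mid []
```

View pics/a_scene.png

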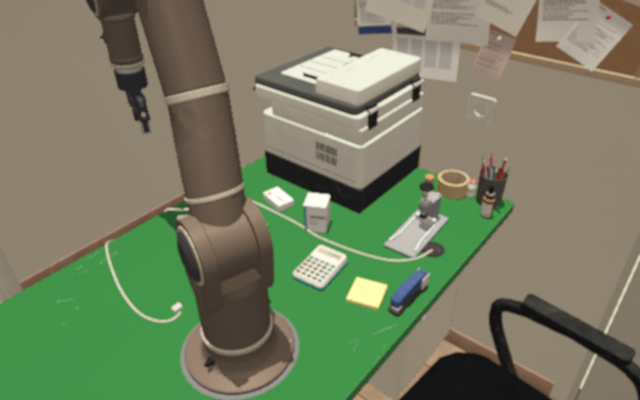

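View pics/a_side.png

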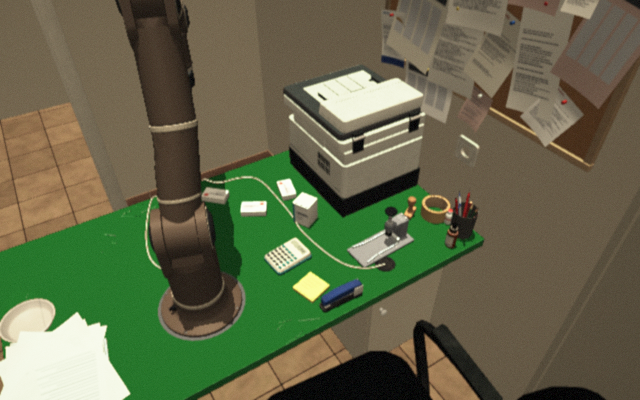

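View pics/a_wrist.png

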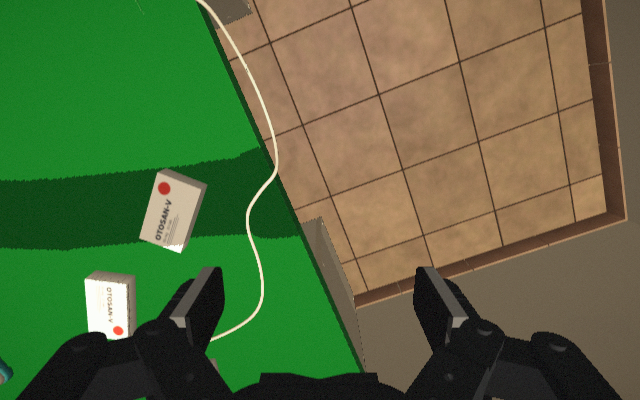

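```bash
cat > h.py <<'E'
from station import manip, grab_frame, get_calibration, spotter
import cv2,numpy as np
def proj(c,P):
    P=np.atleast_2d(P).astype(float);T=np.array(c["camera_from_world"])
    p=P@T[:3,:3].T+T[:3,3];f=200/np.tan(np.radians(c["vertical_fov"])/2)
    return np.c_[c["cx"]+f*p[:,0]/-p[:,2], c["cy"]-f*p[:,1]/-p[:,2]]
def ray(c,uv,z):
    uv=np.atleast_2d(uv).astype(float);T=np.array(c["camera_from_world"]);f=200/np.tan(np.radians(c["vertical_fov"])/2)
    d=np.c_[(uv[:,0]-c["cx"])/f,-(uv[:,1]-c["cy"])/f,-np.ones(len(uv))]@T[:3,:3]
    o=-T[:3,:3].T@T[:3,3]
    return o+d*((z-o[2])/d[:,2])[:,None]
E
python3 - <<'E'
from h import *
for n,b in(("scene",(250,440,170,270)),("side",(230,420,170,270))):
    f=cv2.imread(f"pics/a_{n}.png");cv2.imwrite(f"pics/b_{n}.png",cv2.resize(f[b[2]:b[3],b[0]:b[1]],None,fx=4,fy=4,interpolation=cv2.INTER_CUBIC))
    c=get_calibration(n)
    print(n,"cam",-np.array(c["camera_from_world"])[:3,:3].T@np.array(c["camera_from_world"])[:3,3])
    print(proj(c,[[439,303,22],[296,270,22],[208,405,22],[564,-94,21],[480,-95,10],[590,-93,142]]).round(1).tolist())
c=get_calibration("wrist");T=np.array(c["camera_from_world"]);print(-T[:3,:3].T@T[:3,3])
E
```

```text
scene cam [-436.49303786 -587.15373366  867.40842021]
[[277.5, 196.0], [250.2, 223.6], [192.3, 220.4], [417.7, 227.3], [401.1, 246.4], [427.0, 185.2]]
side cam [-149.41780358 -887.41522479 1109.87657316]
[[285.8, 186.3], [253.7, 205.7], [214.4, 192.9], [381.2, 241.0], [359.5, 254.0], [391.1, 209.4]]
[151.83198662 610.86089702 373.55121561]
```

View pics/b_scene.png

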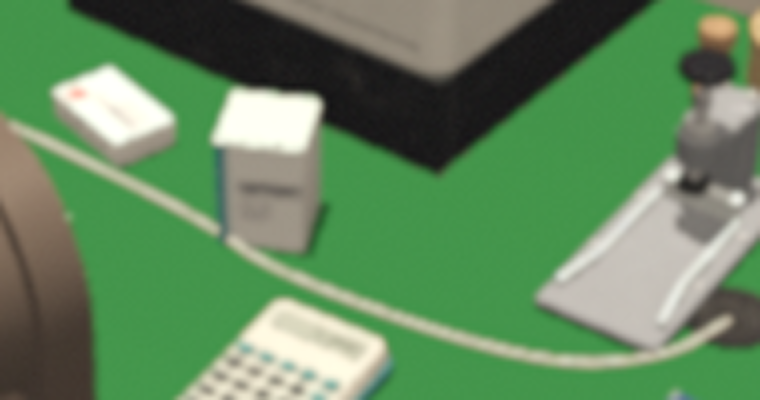

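View pics/b_side.png

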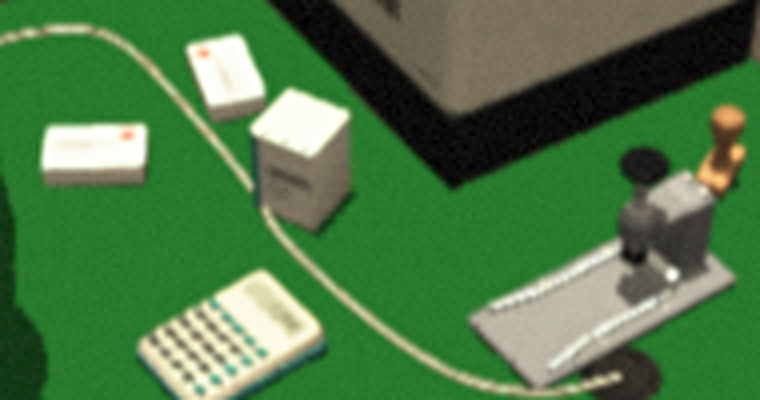

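```bash
python3 - <<'E'
from h import *
for n,o,q,pl in(("scene",(250,170),[(55,90),(110,65),(175,122),(120,152)],[(537,298),(655,347)]),("side",(230,170),[(188,45),(240,35),(264,92),(212,108)],[(470,318),(540,386),(736,276)])):
    c=get_calibration(n)
    P=ray(c,np.array(q)/4+o,22);print(n,P.round(0)[:,:2].tolist(),P.mean(0).round(1))
    for i in range(4):
        e=P[(i+1)%4]-P[i];print(np.linalg.norm(e).round(0),np.degrees(np.arctan2(e[1],e[0])).round(1))
    print("plate",ray(c,np.array(pl)/4+o,10).round(0)[:,:2].tolist())
E
```

```text
scene [[427.0, 347.0], [477.0, 339.0], [451.0, 250.0], [399.0, 256.0]] [438.6 298.2  22. ]
51.0 -10.0
92.0 -106.3
52.0 173.6
96.0 73.0
plate [[459.0, -57.0], [465.0, -142.0]]
side [[426.0, 345.0], [473.0, 333.0], [452.0, 251.0], [402.0, 257.0]] [438.2 296.7  22. ]
49.0 -14.8
84.0 -104.6
49.0 173.8
92.0 75.2
plate [[459.0, -60.0], [465.0, -145.0], [665.0, -135.0]]
```

Request:
{"api": "play_rows", "payload": {"series": [[1,[-0.03,-0.021,0.005],-0.168],[1,[-0.06,-0.042,0.01],-0.336],[1,[-0.09,-0.063,0.015],-0.504],[1,[-0.121,-0.084,0.02],-0.672],[1,[-0.151,-0.105,0.025],-0.84],[1,[-0.181,-0.127,0.03],-1.008],[1,[-0.211,-0.148,0.035],-1.176],[1,[-0.242,-0.169,0.04],-1.344],[1,[-0.272,-0.19,0.045],-1.512],[1,[-0.302,-0.211,0.05],-1.68],[1,[-0.302,-0.211,0.05],-1.68],[1,[-0.302,-0.211,0.05],-1.68]]}}

```text
time_s: 2.7
tcp_pos: [431.6, 276.4, 254.0]
tcp_rot: [[-0.261, -0.965, -0.0], [-0.965, 0.261, 0.001], [-0.001, 0.0, -1.0]]
contact_force: [-0.3, 1.0, -0.3]
grip_width: 85.3
```

```bash
python3 - <<'E'
from h import *
s=manip.observe();print({k:np.round(v,3).tolist() for k,v in s.items() if k in("time_s","joints","tcp_pos","tcp_rot","contact_force")})
c=get_calibration("wrist")
cv2.imwrite("pics/c_wrist.png",grab_frame("wrist"))
print([(np.round(d["xyz"],1).tolist(),round(d["confidence"],2)) for d in spotter.spot_point("wrist","carton_mid")])
for d in spotter.outline_of("wrist","carton_mid"):
    m=d["pixels"].astype(np.uint8);print(d["confidence"],m.sum(),cv2.boundingRect(m))
    P=ray(c,np.argwhere(m)[:,::-1],22)[:,:2].astype(np.float32);print(cv2.minAreaRect(P))
E
```

```text
{'time_s': 2.7, 'joints': [-29.457, 16.169, -10.324, 109.769, 3.488, 54.343, 123.434], 'tcp_pos': [431.608, 276.408, 254.041], 'tcp_rot': [[-0.261, -0.965, -0.0], [-0.965, 0.261, 0.001], [-0.001, 0.0, -1.0]], 'contact_force': [-0.301, 1.011, -0.336]}
[([442.8, 300.5, 7.9], 0.83), ([299.3, 271.0, 11.3], 0.8), ([208.1, 405.8, 6.7], 0.55)]
0.84 4525 (505, 205, 108, 81)
((215.85433959960938, 400.22662353515625), (50.23557662963867, 100.98898315429688), 45.3779182434082)
0.83 4496 (290, 163, 55, 88)
((438.9749755859375, 298.2906799316406), (88.54412841796875, 50.723392486572266), 74.77392578125)
```

View pics/c_wrist.png

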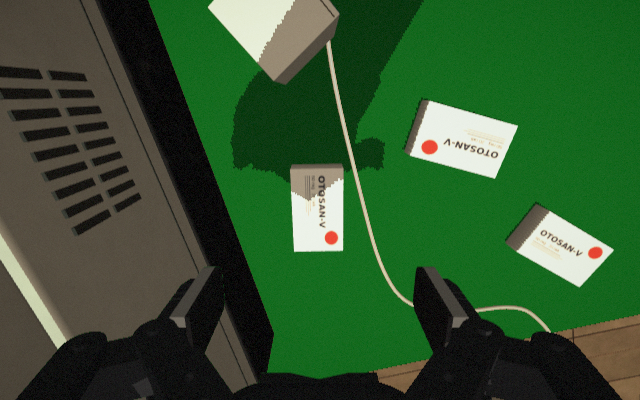

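Request:
{"api": "play_rows", "payload": {"series": [[1,[0,-0.002,0.03],0],[1,[0,-0.002,0.065],0],[1,[0,-0.002,0.1],0],[1,[0,-0.002,0.135],0],[1,[0,-0.002,0.155],0],[1,[0,-0.002,0.166],0],[1,[0,-0.002,0.173],0],[1,[0,-0.002,0.173],0],[1,[0,-0.002,0.173],0]], "squeeze": 30}}

```text
time_s: 3.98
tcp_pos: [434.1, 275.8, 81.6]
tcp_rot: [[-0.26, -0.966, 0.001], [-0.966, 0.26, 0.001], [-0.001, -0.001, -1.0]]
contact_force: [-0.1, -0.6, 0.3]
grip_width: 85.4
```

```bash
python3 - <<'E'
from h import *
cv2.imwrite("pics/d_wrist.png",grab_frame("wrist"))
E
```

```text
(no output)
```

View pics/d_wrist.png

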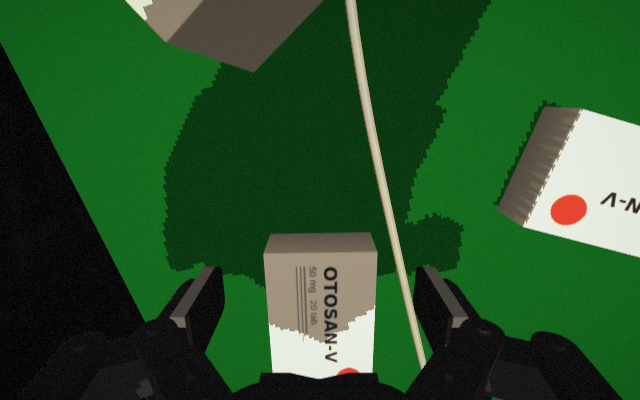

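Request:
{"api": "play_rows", "payload": {"series": [[-1,[0,0,0],0],[-1,[0,0,0],0],[-1,[0,0,0],0],[-1,[0,0,0],0],[-1,[0,0,0],0],[-1,[0,0,0],0],[-1,[0,0,0],0],[-1,[0,0,0],0]]}}

```text
time_s: 5.03
tcp_pos: [433.8, 275.5, 81.4]
tcp_rot: [[-0.26, -0.966, 0.0], [-0.966, 0.26, 0.0], [-0.0, -0.0, -1.0]]
contact_force: [-1.2, -1.2, 5.0]
grip_width: 49.1
```

```bash
python3 - <<'E'
from h import *
cv2.imwrite("pics/e_wrist.png",grab_frame("wrist"))
E
```

```text
(no output)
```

View pics/e_wrist.png

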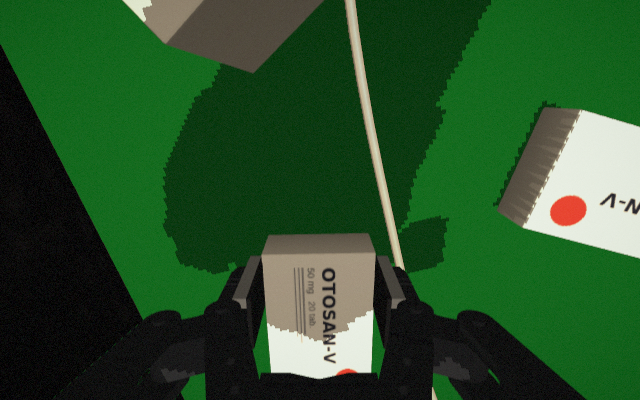

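Request:
{"api": "play_rows", "payload": {"series": [[-1,[0,0,-0.02],0],[-1,[0,0,-0.06],0],[-1,[0,0,-0.11],0],[-1,[0.0,0,-0.16],0],[-1,[0.045,-0.012,-0.18],0.156],[-1,[0.09,-0.023,-0.19],0.312],[-1,[0.135,-0.035,-0.2],0.467],[-1,[0.18,-0.046,-0.21],0.623],[-1,[0.225,-0.058,-0.219],0.779],[-1,[0.27,-0.07,-0.219],0.935],[-1,[0.315,-0.081,-0.219],1.09],[-1,[0.359,-0.093,-0.219],1.246]]}}

```text
time_s: 6.58
tcp_pos: [429.9, -96.8, 300.1]
tcp_rot: [[-0.998, -0.057, 0.001], [-0.057, 0.998, 0.0], [-0.001, 0.0, -1.0]]
contact_force: [0.1, 0.5, -0.3]
grip_width: 48.8
```

Request:
{"api": "play_rows", "payload": {"series": [[-1,[-0.03,0,0],0],[-1,[-0.07,0,0],0],[-1,[-0.1,0,0],0],[-1,[-0.115,0,0],0],[-1,[-0.115,0,0],0]]}}

```text
time_s: 7.2
tcp_pos: [545.1, -88.1, 299.4]
tcp_rot: [[-0.998, -0.062, -0.001], [-0.062, 0.998, -0.0], [0.001, -0.0, -1.0]]
contact_force: [-1.0, -0.4, -0.7]
grip_width: 49.2
```

```bash
python3 - <<'E'
from h import *
s=manip.observe();print({k:np.round(v,3).tolist() for k,v in s.items() if k in("time_s","joints","tcp_pos","tcp_rot","contact_force")})
c=get_calibration("wrist")
cv2.imwrite("pics/f_wrist.png",grab_frame("wrist"))
for t in("press_seat","press_mouth","press_stop","knob_top","carton_mid"):
  print(t,[(np.round(d["xyz"],1).tolist(),round(d["confidence"],2)) for d in spotter.spot_point("wrist",t)])
np.save("pics/f_T.npy",c["camera_from_world"])
E
```

```text
{'time_s': 7.2, 'joints': [-6.1, 16.688, 12.784, 102.718, -4.149, 61.107, 101.749], 'tcp_pos': [545.078, -88.115, 299.433], 'tcp_rot': [[-0.998, -0.062, -0.001], [-0.062, 0.998, -0.0], [0.001, -0.0, -1.0]], 'contact_force': [-1.011, -0.374, -0.739]}
press_seat [([565.0, -92.8, 19.8], 0.65)]
press_mouth [([477.2, -95.7, 13.2], 0.81)]
press_stop [([603.0, -91.8, 10.9], 0.97)]
knob_top []
carton_mid [([578.6, -87.2, 227.9], 0.71), ([568.3, -83.9, 221.0], 0.57)]
```

View pics/f_wrist.png

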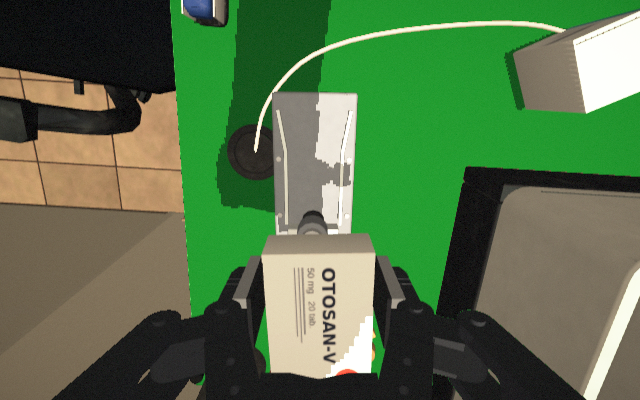

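```bash
python3 - <<'E'
from h import *
f=cv2.imread("pics/f_wrist.png");cv2.imwrite("pics/f2.png",cv2.resize(f[80:260,250:385],None,fx=4,fy=3.3*4/3.3,interpolation=cv2.INTER_CUBIC)[:600*1])
cv2.imwrite("pics/f2.png",cv2.resize(f[85:265,250:390],None,fx=3.3,fy=3.3,interpolation=cv2.INTER_CUBIC))
c=get_calibration("wrist")
for n,q,z in(("plate",[(273,94),(357,93),(278,233),(353,233)],10),("guides",[(277,112),(286,150),(286,232),(351,110),(342,153),(342,232)],16),("cart",[(264,253),(375,253)],240)):
    print(n,ray(c,q,z).round(1)[:,:2].tolist())
E
```

```text
plate [[466.1, -140.8], [459.9, -54.4], [621.4, -132.2], [616.1, -44.0]]
guides [[483.5, -135.6], [522.1, -125.2], [617.0, -122.4], [476.9, -59.7], [521.7, -65.2], [613.0, -57.6]]
cart [[530.5, -113.7], [527.6, -65.6]]
```

View pics/f2.png

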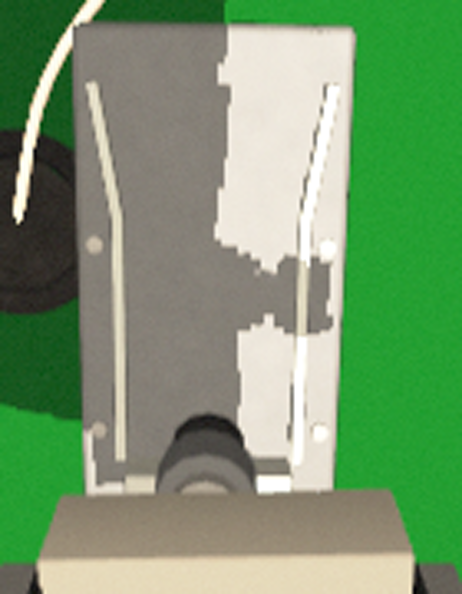

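Request:
{"api": "play_rows", "payload": {"series": [[-1,[0.04,-0.003,0],0],[-1,[0.08,-0.005,0],0],[-1,[0.098,-0.006,0.02],0],[-1,[0.098,-0.006,0.06],0],[-1,[0.098,-0.006,0.1],0],[-1,[0.098,-0.006,0.14],0],[-1,[0.098,-0.006,0.165],0],[-1,[0.098,-0.006,0.18],0],[-1,[0.098,-0.006,0.18],0],[-1,[0.098,-0.006,0.18],0]]}}

```text
time_s: 8.75
tcp_pos: [448.2, -100.4, 120.7]
tcp_rot: [[-0.998, -0.062, 0.001], [-0.062, 0.998, -0.0], [-0.001, -0.0, -1.0]]
contact_force: [0.4, -0.1, 0.5]
grip_width: 49.5
```

```bash
python3 - <<'E'
from h import *
s=manip.observe();print({k:np.round(v,3).tolist() for k,v in s.items() if k in("time_s","tcp_pos","tcp_rot","contact_force")})
for n in("scene","side"):
    f=grab_frame(n);c=get_calibration(n)
    x,y=(370,150) if n=="scene" else (320,160)
    cv2.imwrite(f"pics/g_{n}.png",cv2.resize(f[y:y+120,x:x+130],None,fx=5,fy=5,interpolation=cv2.INTER_CUBIC)[:600])
E
```

```text
{'time_s': 8.75, 'tcp_pos': [448.202, -100.403, 120.749], 'tcp_rot': [[-0.998, -0.062, 0.001], [-0.062, 0.998, -0.0], [-0.001, -0.0, -1.0]], 'contact_force': [0.353, -0.115, 0.545]}
```

View pics/g_scene.png

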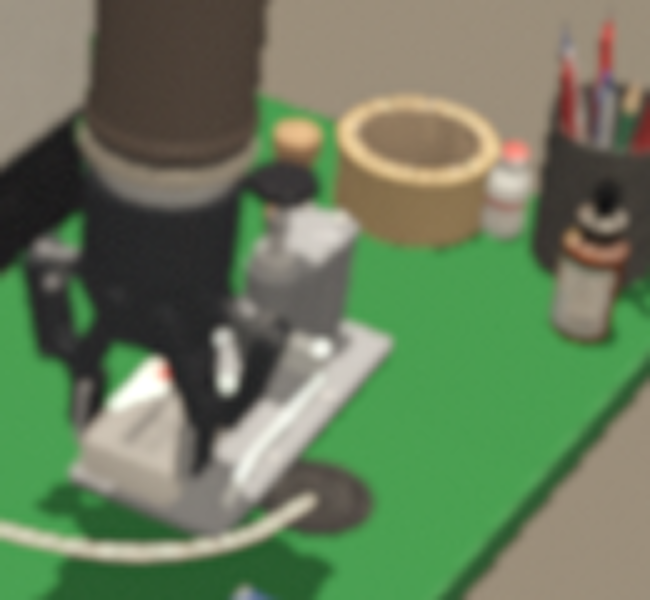

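View pics/g_side.png

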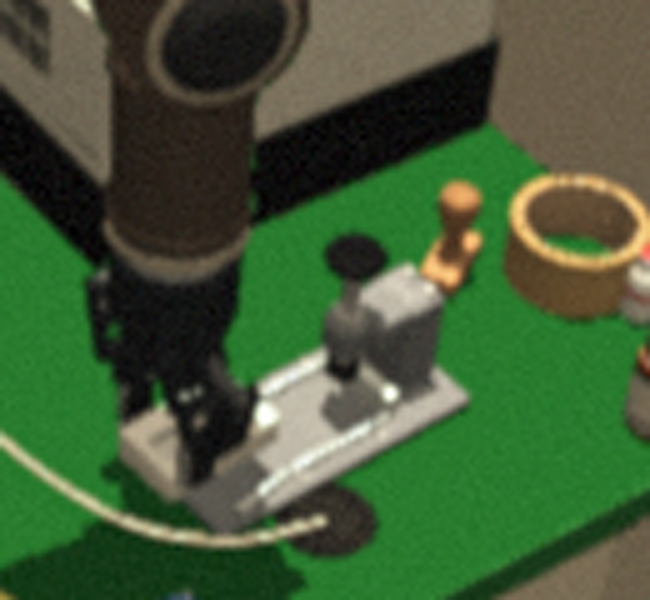

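Request:
{"api": "play_rows", "payload": {"series": [[-1,[0,0.0005,0.01],0],[-1,[0,0.0005,0.02],0],[-1,[0,0.0005,0.0265],0],[-1,[0,0.0005,0.0275],0],[-1,[0,0.0005,0.0275],0],[-1,[0,0.0005,0.0275],0]]}}

```text
time_s: 9.6
tcp_pos: [447.8, -99.8, 92.6]
tcp_rot: [[-0.998, -0.062, 0.0], [-0.062, 0.998, -0.0], [-0.0, -0.0, -1.0]]
contact_force: [0.6, -0.5, -0.4]
grip_width: 49.0
```

Request:
{"api": "play_rows", "payload": {"series": [[-1,[-0.006,0,0],0],[-1,[-0.014,0,0],0],[-1,[-0.022,0,0],0],[-1,[-0.03,0,0],0],[-1,[-0.038,0,0],0],[-1,[-0.044,0,0],0],[-1,[-0.05,0,0],0],[-1,[-0.05,0,0],0]]}}

```text
time_s: 10.6
tcp_pos: [498.0, -96.6, 92.4]
tcp_rot: [[-0.998, -0.062, 0.0], [-0.062, 0.998, 0.0], [-0.0, -0.0, -1.0]]
contact_force: [-0.0, -0.1, 0.2]
grip_width: 49.3
```

```bash
python3 - <<'E'
from h import *
f=grab_frame("wrist");c=get_calibration("wrist")
cv2.imwrite("pics/i_wrist.png",f)
E
```

```text
(no output)
```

View pics/i_wrist.png

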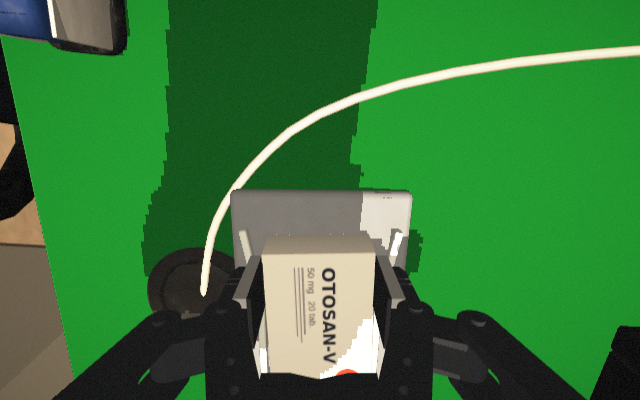

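Request:
{"api": "play_rows", "payload": {"series": [[-1,[-0.008,0,0],0],[-1,[-0.016,0,0],0],[-1,[-0.022,0,0],0],[-1,[-0.022,0,0.0008],0],[-1,[-0.022,0,0.0008],0],[0.0,[-0.022,0,0.0008],0],[0.2,[-0.022,0,0.0008],0],[0.6,[-0.022,0,0.0008],0],[0.6,[-0.022,0,0.0008],0],[0.6,[-0.022,0,0.0008],0]]}}

```text
time_s: 11.9
tcp_pos: [519.5, -95.3, 91.6]
tcp_rot: [[-0.998, -0.062, 0.0], [-0.062, 0.998, 0.0], [-0.0, 0.0, -1.0]]
contact_force: [-0.5, 0.2, 0.3]
grip_width: 68.1
```

Request:
{"api": "play_rows", "payload": {"series": [[0.6,[0,0,-0.015],0],[0.6,[0,0,-0.035],0],[0.3,[0.02,0,-0.035],0],[-1,[0.045,0,-0.035],0],[-1,[0.045,0,-0.035],0],[-1,[0.045,0,-0.035],0],[-1,[0.045,0,-0.035],0],[-1,[0.045,0,-0.035],0],[-1,[0.045,0,-0.035],0],[-1,[0.045,0,-0.035],0]]}}

```text
time_s: 13.15
tcp_pos: [474.6, -98.1, 126.5]
tcp_rot: [[-0.998, -0.062, -0.0], [-0.062, 0.998, -0.0], [0.0, 0.0, -1.0]]
contact_force: [0.3, -0.2, 1.0]
grip_width: -0.4
```

```bash
python3 - <<'E'
from h import *
s=manip.observe();print(s["tcp_pos"],s["grip_width"])
f=grab_frame("wrist");c=get_calibration("wrist")
cv2.imwrite("pics/j_wrist.png",f)
E
```

```text
[474.64389991 -98.10095532 126.47515507] -0.4415220608694663
```

View pics/j_wrist.png

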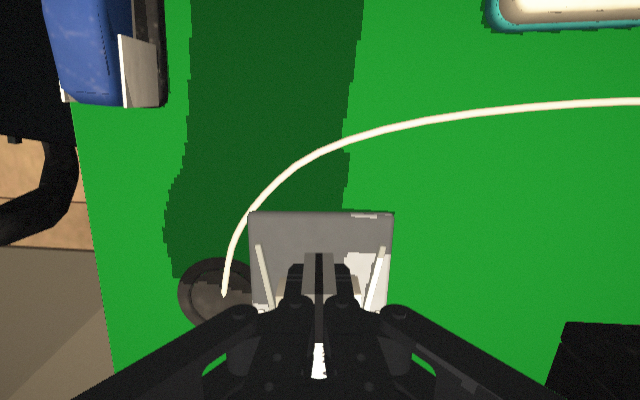

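Request:
{"api": "play_rows", "payload": {"series": [[-1,[0,0,0.02],0],[-1,[0,0,0.035],0],[-1,[0,0,0.039],0],[-1,[0,0,0.039],0],[-1,[-0.006,0,0.039],0],[-1,[-0.012,0,0.039],0],[-1,[-0.018,0,0.039],0],[-1,[-0.023,0,0.039],0],[-1,[-0.027,0,0.039],0],[-1,[-0.027,0,0.039],0]]}}

```text
time_s: 14.45
tcp_pos: [501.9, -96.4, 87.6]
tcp_rot: [[-0.998, -0.062, 0.0], [-0.062, 0.998, -0.0], [-0.0, -0.0, -1.0]]
contact_force: [-0.5, -0.5, 0.3]
grip_width: 0.2
```

```bash
python3 - <<'E'
from h import *
for n in("side",):
    f=grab_frame(n);x,y=320,160
    cv2.imwrite(f"pics/k_{n}.png",cv2.resize(f[y:y+120,x:x+130],None,fx=5,fy=5,interpolation=cv2.INTER_CUBIC))
E
```

```text
(no output)
```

View pics/k_side.png

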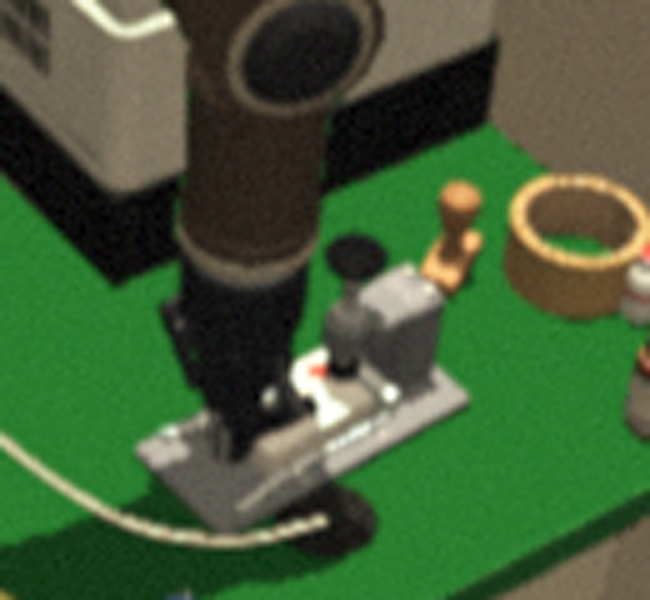

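Request:
{"api": "play_rows", "payload": {"series": [[-1,[-0.001,0,0],0],[-1,[-0.002,0,0],0],[-1,[-0.003,0,0],0],[-1,[-0.004,0,0],0],[-1,[-0.005,0,0],0],[-1,[-0.006,0,0],0],[-1,[-0.007,0,0],0],[-1,[-0.007,0,0],0]]}}

```text
time_s: 15.5
tcp_pos: [508.7, -96.0, 87.6]
tcp_rot: [[-0.998, -0.062, 0.0], [-0.062, 0.998, 0.0], [-0.0, -0.0, -1.0]]
contact_force: [-0.0, 0.1, 1.2]
grip_width: 0.1
```

Request:
{"api": "play_rows", "payload": {"series": [[-1,[-0.0007,0,0],0],[-1,[-0.0014,0,0],0],[-1,[-0.002,0,0],0],[-1,[-0.002,0,0],0]]}}

```text
time_s: 16.0
tcp_pos: [510.6, -95.8, 87.6]
tcp_rot: [[-0.998, -0.062, 0.0], [-0.062, 0.998, 0.0], [-0.0, 0.0, -1.0]]
contact_force: [-0.5, 0.1, 0.8]
grip_width: 0.1
```

Request:
{"api": "play_rows", "payload": {"series": [[-1,[-0.0007,0,0],0],[-1,[-0.0014,0,0],0],[-1,[-0.002,0,0],0],[-1,[-0.002,0,0],0]]}}

```text
time_s: 16.5
tcp_pos: [510.9, -95.9, 87.3]
tcp_rot: [[-0.998, -0.062, -0.003], [-0.062, 0.998, 0.0], [0.003, 0.001, -1.0]]
contact_force: [-6.6, 0.4, 6.4]
grip_width: 0.2
```

Request:
{"api": "play_rows", "payload": {"series": [[-1,[0.006,0,0],0],[-1,[0.02,0,0],0],[-1,[0.025,0,-0.03],0],[-1,[0.025,0,-0.08],0],[-1,[0.02,0,-0.13],0],[-1,[0.0,0,-0.18],0],[-1,[-0.02,0,-0.213],0],[-1,[-0.034,0,-0.213],0],[-1,[-0.034,0,-0.213],0],[-1,[-0.034,0,-0.213],0]]}}

```text
time_s: 17.75
tcp_pos: [545.2, -93.7, 299.0]
tcp_rot: [[-0.998, -0.062, -0.003], [-0.062, 0.998, 0.0], [0.003, 0.0, -1.0]]
contact_force: [0.1, 0.3, 0.1]
grip_width: 0.0
```

```bash
python3 - <<'E'
from h import *
s=manip.observe();print(s["tcp_pos"],s["tcp_rot"].round(3) if hasattr(s["tcp_rot"],"round") else s["tcp_rot"])
for n in("wrist","side","scene"):
    f=grab_frame(n);c=get_calibration(n)
    if n=="wrist": cv2.imwrite("pics/l_wrist.png",f);cv2.imwrite("pics/l2.png",cv2.resize(f[85:285,235:405],None,fx=3,fy=3,interpolation=cv2.INTER_CUBIC))
    else:
        x,y=(370,150) if n=="scene" else (320,160)
        cv2.imwrite(f"pics/l_{n}.png",cv2.resize(f[y:y+120,x:x+130],None,fx=5,fy=5,interpolation=cv2.INTER_CUBIC))
    for t in("press_seat","carton_mid","knob_top","foot"):
        print(n,t,[(np.round(d["xyz"],1).tolist(),round(d["confidence"],2)) for d in spotter.spot_point(n,t)])
E
```

```text
[545.15011415 -93.7248492  299.02556639] [[-0.998 -0.062 -0.003]
 [-0.062  0.998  0.   ]
 [ 0.003  0.    -1.   ]]
wrist press_seat []
wrist carton_mid [([569.2, -94.0, 22.7], 0.67)]
wrist knob_top []
wrist foot [([477.3, -94.6, 13.4], 0.59), ([590.9, -93.3, 3.9], 0.43)]
side press_seat [([561.7, -91.9, 23.0], 0.56)]
side carton_mid [([563.2, -90.2, 19.1], 0.92), ([293.6, 269.1, 9.8], 0.57), ([209.3, 409.6, 12.4], 0.55)]
side knob_top [([590.2, -89.4, 142.2], 0.72), ([588.4, -95.7, -1.1], 0.41), ([605.8, -88.8, 7.5], 0.37)]
side foot [([592.0, -92.7, -0.2], 0.5)]
scene press_seat [([564.2, -92.3, 22.9], 0.73)]
scene carton_mid [([562.3, -93.1, 22.0], 0.88)]
scene knob_top [([592.2, -94.7, 143.1], 0.76)]
scene foot [([590.6, -92.2, 3.9], 0.41), ([591.5, -94.0, 143.6], 0.24)]
```

View pics/l2.png

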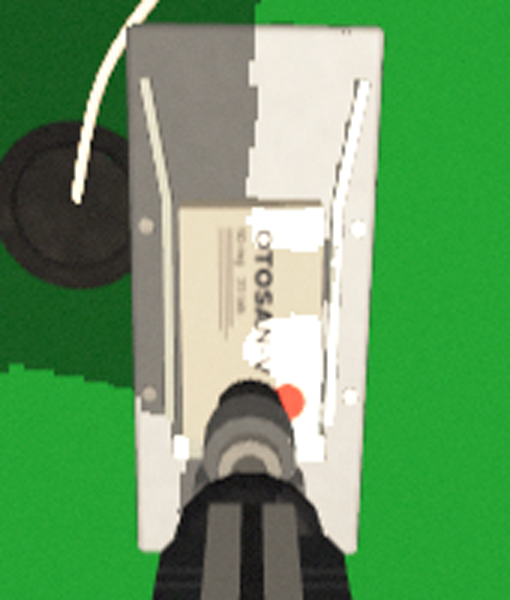

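View pics/l_side.png

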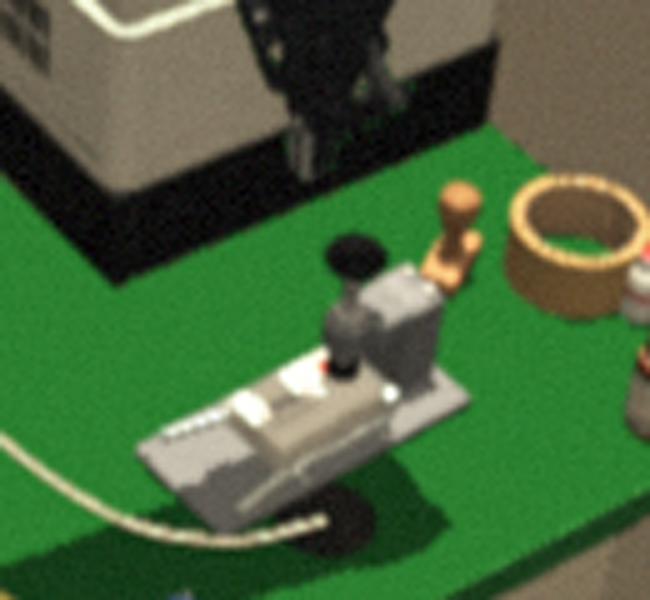

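```bash
python3 - <<'E'
from h import *
c=get_calibration("wrist")
q=np.array([(180,208),(324,207)])/3+(235,85)
P=ray(c,q,32);print("rear",P.round(1))
F=ray(c,np.array([(127,26),(383,28)])/3+(235,85),10);print("plate front",F.round(1))
print(P.mean(0)-F.mean(0))
E
```

```text
rear [[ 525.4 -119.8   32. ]
 [ 522.   -70.7   32. ]]
plate front [[ 467.5 -141.7   10. ]
 [ 462.8  -53.7   10. ]]
[58.51908792  2.5129327  22.        ]
```

Request:
{"api": "play_rows", "payload": {"series": [[-1,[-0.02,0,0],0],[-1,[-0.04,-0.001,0.0],0],[-1,[-0.046,-0.001,0.02],0],[-1,[-0.046,-0.001,0.05],0],[-1,[-0.046,-0.001,0.07],0],[-1,[-0.046,-0.001,0.078],0],[-1,[-0.046,-0.001,0.078],0],[-1,[-0.046,-0.001,0.078],0]]}}

```text
time_s: 19.5
tcp_pos: [592.7, -91.9, 223.3]
tcp_rot: [[-0.998, -0.062, 0.001], [-0.062, 0.998, -0.0], [-0.001, -0.0, -1.0]]
contact_force: [0.6, -0.8, -0.3]
grip_width: -0.1
```

```bash
python3 - <<'E'
from h import *
s=manip.observe();print(s["tcp_pos"])
for n in("side","scene"):
    f=grab_frame(n)
    x,y=(370,130) if n=="scene" else (330,140)
    cv2.imwrite(f"pics/m_{n}.png",cv2.resize(f[y:y+120,x:x+130],None,fx=5,fy=5,interpolation=cv2.INTER_CUBIC))
E
```

```text
[592.72551052 -91.88874424 223.27628572]
```

View pics/m_side.png

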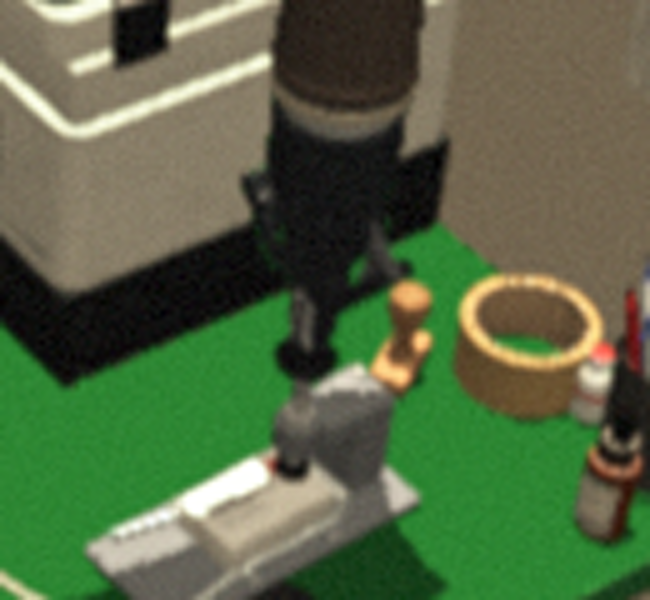

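View pics/m_scene.png

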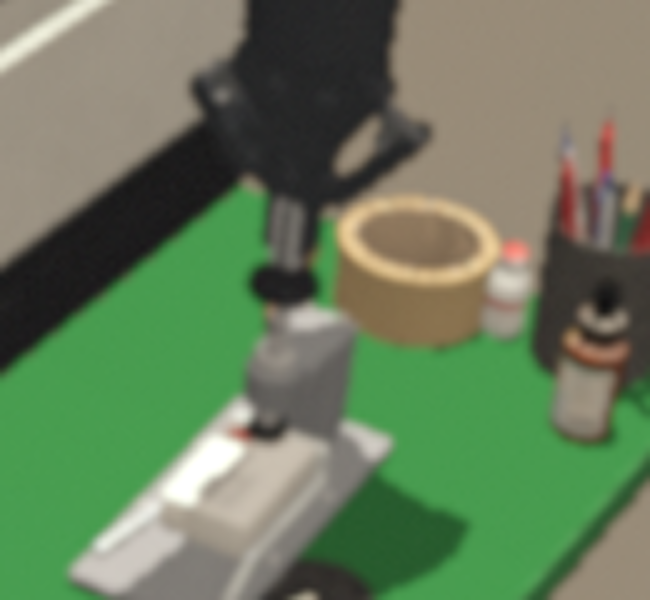

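Request:
{"api": "play_rows", "payload": {"series": [[-1,[0,0,0.002],0],[-1,[0,0,0.004],0],[-1,[0,0,0.006],0],[-1,[0,0,0.006],0],[-1,[0,0,0.006],0]]}}

```text
time_s: 20.23
tcp_pos: [592.4, -91.7, 216.5]
tcp_rot: [[-0.998, -0.062, -0.0], [-0.062, 0.998, 0.0], [0.0, 0.0, -1.0]]
contact_force: [0.6, 0.9, -0.2]
grip_width: -0.3
```

Request:
{"api": "play_rows", "payload": {"series": [[-1,[0,0,0.001],0],[-1,[0,0,0.002],0],[-1,[0,0,0.003],0],[-1,[0,0,0.003],0]]}}

```text
time_s: 20.72
tcp_pos: [592.5, -91.8, 213.7]
tcp_rot: [[-0.998, -0.062, 0.0], [-0.062, 0.998, 0.0], [-0.0, 0.0, -1.0]]
contact_force: [-0.8, 0.2, 1.7]
grip_width: -0.3
```

Request:
{"api": "play_rows", "payload": {"series": [[-1,[0,0,0.002],0],[-1,[0,0,0.004],0],[-1,[0,0,0.006],0],[-1,[0,0,0.006],0],[-1,[0,0,0.006],0]]}}

```text
time_s: 21.35
tcp_pos: [592.5, -91.8, 207.7]
tcp_rot: [[-0.998, -0.062, 0.0], [-0.062, 0.998, 0.0], [-0.0, -0.0, -1.0]]
contact_force: [-0.1, 0.6, 3.3]
grip_width: -0.1
```

Request:
{"api": "play_rows", "payload": {"series": [[-1,[0,0,0.002],0],[-1,[0,0,0.004],0],[-1,[0,0,0.006],0],[-1,[0,0,0.008],0],[-1,[0,0,0.008],0],[-1,[0,0,0.008],0]]}}

```text
time_s: 22.1
tcp_pos: [592.5, -91.8, 200.4]
tcp_rot: [[-0.998, -0.062, 0.001], [-0.062, 0.998, 0.0], [-0.001, 0.0, -1.0]]
contact_force: [-3.8, 0.1, 11.1]
grip_width: 0.3
```

Request:
{"api": "play_rows", "payload": {"series": [[-1,[0,0,0.001],0],[-1,[0,0,0.002],0],[-1,[0,0,0.0025],0],[-1,[0,0,0.0025],0],[-1,[0,0,0.0025],0]]}}

```text
time_s: 22.72
tcp_pos: [592.5, -91.8, 198.3]
tcp_rot: [[-0.998, -0.062, 0.001], [-0.062, 0.998, 0.0], [-0.001, 0.0, -1.0]]
contact_force: [-3.8, 0.3, 12.7]
grip_width: 0.4
```

```bash
python3 - <<'E'
from h import *
s=manip.observe();print(s["tcp_pos"],s["contact_force"])
for n in("side","scene"):
    f=grab_frame(n)
    x,y=(400,160) if n=="scene" else (360,180)
    cv2.imwrite(f"pics/n_{n}.png",cv2.resize(f[y:y+70,x:x+70],None,fx=8,fy=8,interpolation=cv2.INTER_CUBIC))
    print(n,[(t,np.round(d["xyz"],1).tolist(),round(d["confidence"],2)) for t in("knob_top","carton_mid") for d in spotter.spot_point(n,t)])
print(manip.observe()["contact_force"])
E
```

```text
[592.51243117 -91.79019344 198.25005017] [-3.78702631  0.29448981 12.65189592]
side [('knob_top', [591.8, -89.5, 124.5], 0.68), ('carton_mid', [563.4, -91.7, 20.8], 0.71), ('carton_mid', [294.3, 268.3, 12.6], 0.57), ('carton_mid', [211.4, 411.8, 10.3], 0.49)]
scene [('knob_top', [590.4, -94.1, 129.2], 0.48), ('carton_mid', [562.8, -89.6, 23.7], 0.94), ('carton_mid', [562.2, -93.6, 10.8], 0.39)]
[-4.45092077  1.32496114 13.12677137]
```

View pics/n_side.png

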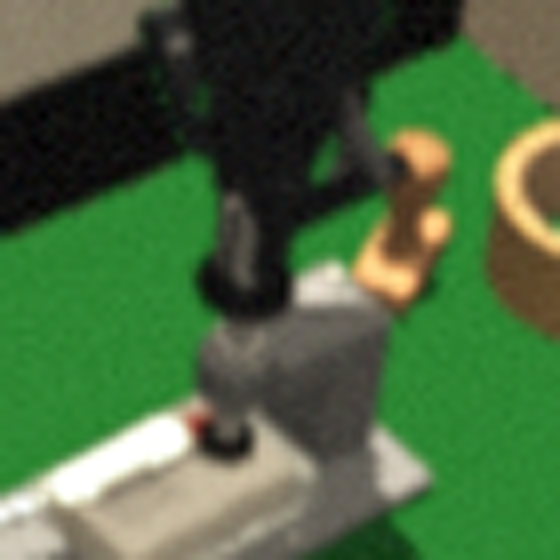

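View pics/n_scene.png

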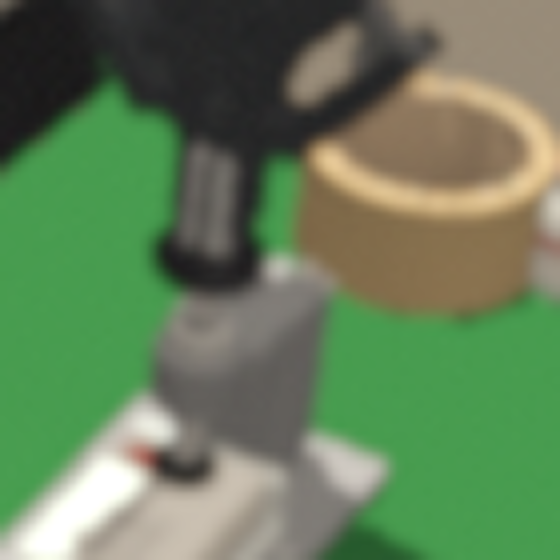

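Request:
{"api": "play_rows", "payload": {"series": [[-1,[0,0,0.0007],0],[-1,[0,0,0.0014],0],[-1,[0,0,0.0014],0],[-1,[0,0,0.0014],0],[-1,[0,0,0.0014],0],[-1,[0,0,0.0014],0],[-1,[0,0,0.0014],0],[-1,[0,0,0.0014],0],[-1,[0,0,0.0014],0],[-1,[0,0,0.0014],0],[-1,[0,0,0.0014],0],[-1,[0,0,0.0014],0]]}}

```text
time_s: 24.52
tcp_pos: [592.5, -91.8, 197.0]
tcp_rot: [[-0.998, -0.062, 0.001], [-0.062, 0.998, 0.0], [-0.001, 0.0, -1.0]]
contact_force: [-5.1, 0.5, 14.8]
grip_width: -0.1
```

Request:
{"api": "play_rows", "payload": {"series": [[-1,[0,0,0],0],[-1,[0,0,0],0],[-1,[0,0,0],0],[-1,[0,0,0],0],[-1,[0,0,0],0],[-1,[0,0,0],0],[-1,[0,0,0],0],[-1,[0,0,0],0],[-1,[0,0,0],0],[-1,[0,0,0],0],[-1,[0,0,0],0],[-1,[0,0,0],0]]}}

```text
time_s: 26.02
tcp_pos: [592.5, -91.8, 197.0]
tcp_rot: [[-0.998, -0.062, 0.001], [-0.062, 0.998, 0.0], [-0.001, 0.0, -1.0]]
contact_force: [-4.5, 0.5, 14.6]
grip_width: 0.3
```

Request:
{"api": "play_rows", "payload": {"series": [[-1,[0,0,0],0],[-1,[0,0,0],0],[-1,[0,0,0],0],[-1,[0,0,0],0],[-1,[0,0,0],0],[-1,[0,0,0],0],[-1,[0,0,0],0],[-1,[0,0,0],0]]}}

```text
time_s: 27.02
tcp_pos: [592.5, -91.8, 197.0]
tcp_rot: [[-0.998, -0.062, 0.001], [-0.062, 0.998, 0.0], [-0.001, 0.0, -1.0]]
contact_force: [-4.8, 0.6, 14.9]
grip_width: 0.2
```

```bash
python3 - <<'E'
from h import *
s=manip.observe();print(s["time_s"],s["tcp_pos"],s["contact_force"])
for n in("side","scene"):
    f=grab_frame(n)
    x,y=(400,160) if n=="scene" else (360,180)
    cv2.imwrite(f"pics/o_{n}.png",cv2.resize(f[y:y+70,x:x+70],None,fx=8,fy=8,interpolation=cv2.INTER_CUBIC))
    print(n,[(t,np.round(d["xyz"],1).tolist(),round(d["confidence"],2)) for t in("knob_top","carton_mid","tall_mid","stapler_mid") for d in spotter.spot_point(n,t)[:1]])
E
```

```text
27.025 [592.52886417 -91.79838772 197.03039751] [-4.82293813  0.57164362 14.86281677]
side [('knob_top', [590.2, -90.0, 126.0], 0.56), ('carton_mid', [562.7, -89.7, 19.8], 0.92), ('tall_mid', [426.6, 143.2, 41.7], 0.78), ('stapler_mid', [344.6, -198.2, 31.4], 0.83)]
scene [('knob_top', [590.6, -97.1, 123.1], 0.45), ('carton_mid', [561.8, -93.6, 21.9], 0.8), ('tall_mid', [426.4, 138.6, 41.2], 0.97), ('stapler_mid', [341.0, -202.0, 22.6], 0.57)]
```

View pics/o_side.png

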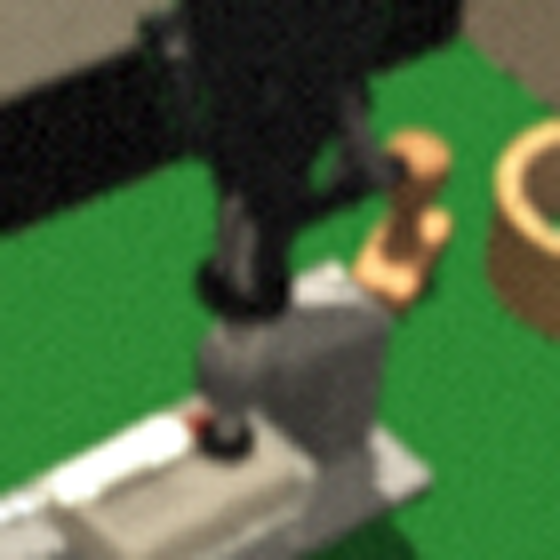

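14.9 N matches the stated 15 N at 18 mm, and the foot is on the carton. The hold has lasted well over 2 s, so I'm handing in.

```bash
python3 - <<'E'
from h import *
print(manip.hand_in())
E
```

```text
the job is handed in; nothing more can be done
None
```

I put the flat carton in the press, pushed it fully home and held the knob about 18 mm down for over two seconds. I handed in at about 27 s of the 72 s allowed, with the knob still held. No verdict is reported.

- **Choosing the carton:** Three cartons looked alike. I took the one farthest from the base, at about (440, 300) mm, gripped it near its rear end and laid it between the guides. I then released it and pushed it home with closed fingers until it met the stop at about 6.6 N.
- **Carton home:** A wrist picture put its rear edge within about 1 mm of the home position, centred between the guides and aligned with them.
- **Knob:** At hand-in the measured tool height gave 18.0 mm of travel, with a steady push of 14.9 N. The task text gives about 15 N at 18 mm.
- **Foot and carton:** The side picture showed the foot down on the carton and the carton still in place.
- **Bystanders:** The tall carton and the stapler were found where they started, within the network's few-millimetre scatter.

**Disagreements and gaps:**
- The networks' knob heights scattered between 123 and 126 mm, which means 16 to 19 mm of travel, still inside the 14 to 22 mm band.
- The tool also felt a sideways force of about 5 N while pressing.
- I could not make out the dark ring on the rod in the pictures, so I did not use it as a check.

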